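# Plug in the scanner's receiver and hold the scanner over the parcel label

## Robot

A 6-joint arm with a two-finger parallel gripper is mounted at the origin on the work surface. World frame = base frame: x ahead of the robot, y to its left, z up, the work surface at z = 0. Lengths are in m, angles in rad, forces in N, time in s.
With the tool pointing down it reaches from about 0.375 to 0.9 m from the base axis. Payload 3.1 kg.
Tool frame: the origin (TCP) lies at the centre of the arm's flange, where the gripper is bolted on; the fingertips stand 173 mm ahead of it and the grasp point (between the pads) lies 155 mm ahead of it; z points along the fingers, y is the line along which they close (so a half turn about z gives the same grasp; the last joint's range is limited). The gripper opens to 85 mm and grips with 20 to 120 N. Pads are 22 mm wide; open, the fingers measure 114 mm over their backs; the gripper's body (76 mm by 85 mm) begins 54 mm behind the grasp point. The pads swing forward as they close: fully open they stand 13 mm farther back than shut.
Start: joints at [0.972, 0.527, 1.433, -0, 1.181, -0.178], TCP at [0.255, 0.57, 0.405] pointing down, gripper open.
Joint ranges: [-3.08, 3.08], [-0.75, 2.2], [0.22, 2.44], [-1.43, 4.57], [0, 2.65], [-2.85, 2.85]. Speed limits (rad/s): [2.79, 2.79, 3.14, 3.14, 3.14, 3.14].

## Interface

Orientations are given as a unit quaternion [x, y, z, w].
In Python, from station import * gives the robot as it stands.
- The arm moves only by the shell command python3 -m jog 'ROWS' [OPENING] [FORCE]. ROWS is a JSON object of lists of equal length, an entry for each row: "linear": the shift along the world's x, y, z in mm, a list of three; "turn": the turn about the world's z in units of 5 degrees (1.0 is 5 degrees). A call has 1 to 12 rows; each row shifts and turns the commanded pose from where the row before left it; what a row does not reach is not made up. A row lasts 1/8 s, in which the tool goes at most 62.5 mm and 10.7 degrees, less where a joint would pass 70% of its speed; a pose out of reach is approached as far as the arm can. A call is refused whole if a number of a shift passes 62.5 or a number of a turn 1, either way. A call with a gripper value outside its range is refused whole. OPENING is the opening, from 0 (shut) to 1 (fully open), set as the call begins (- or left out, the last holds). The fingers move at their own pace and stop on an object; FORCE is the grip in N (left out, the last holds). Time passes only in rows, so rows that do not move let the fingers close. It gives the time, the measured TCP pose, the force, the opening and the grip force at its end, in the units of the state.
- sense(): the state, without advancing time (a new reading comes with each control period).
- snapshot(name): name is "scene" or "top" or "wrist"; returns the picture (400x640x3 uint8, red, green, blue); there is no depth.
- get_calibration(name): a dict with "fx", "fy", "cx", "cy" (pixels), "world_to_cam" (4x4, takes a point from world to camera coordinates). Camera axes: x right, y down, z forward; pixel columns grow to the right and rows downward; lengths in m; the calibration is good to about 2 mm. A picture is of the moment at which its call begins: read the wrist's pose just before it. get_calibration takes no time and is no camera call; for the wrist camera it gives the pose at the moment of the call.
- sign_off(): hands the job in; it is judged then, once.
The state is a dict: "t": time; "q": joint angles; "qd": joint speeds; "tau": joint torques, N m; "tcp_pos": TCP position; "tool_rot": TCP orientation; "force": force on the tool from outside, world axes, zero at the start; "ft_torque": the same for the moment, N m; "finger_gap": opening from 0.0 (shut) to 1.0 (fully open); "gripper_force": force on a finger pad.
Only numpy, scipy, OpenCV 4.12 (cv2) and the standard library are available. Lean on these libraries where they do the work, as an engineer would, in place of code of your own. Each camera call takes 0.05 s, during which the arm holds its last target. There are 200 camera calls.

## Task

At the packing desk, first plug the orange receiver fully home into the slot of the grey dock and let go of it. Then take the cordless scanner by its handle out of its cradle, lift it over the envelope rack and the tray walls without bumping them, and finish still holding it upright and still about 1 cm above the white label of the carton with the red tape, centred on the label and lined up with its long side, touching neither carton. Do not put the scanner down or let it go at the end; leave the cartons and the other desk things where they are.

Things in the scene. Friction and masses are not known exactly. Their poses are not given: they have to be found in the camera images.
- receiver: Loose orange block plug, standing upright on the desk on its steel tongue, about 50 g. Tongue 26 (x) x 18 (y) mm, 18 mm long, from the origin (centre of the tongue's underside) up to 18 mm; above it the orange head 36 (x) x 26 (y) x 36 (z) mm, from 18 to 54 mm up, to be gripped across its y sides. z points up. Either way round fits.
- dock: Fixed grey dock block 90 (x) x 70 (y) x 35 (z) mm on the desk, with a green light bar on its top near the -x edge. Origin: centre of its underside; z up; turned by a different yaw each time.
- dock_hole0 (a point): Centre of the slot's mouth on the dock's top face, 35 mm above the desk, axes as the dock's. The slot is 28.5 (x) x 20.5 (y) mm wide, 22 mm deep, straight down, with a 2 mm chamfer. Fully home, the receiver's head rests on the dock's top and its origin is 18 mm below this point, x along x (or turned half round).
- scanner: Loose black cordless hand scanner, about 220 g, standing upright in its cradle, window down. Origin: centre of its underside. Head 60 (x) x 40 (y) x 35 (z) mm at the bottom with a yellow band; above it a straight handle 42 (x) x 28 (y) mm, from 35 to 115 mm up, gripped across its y sides; a small blue button on the top. z up, x along its long side.
- scanner_window (a point): Centre of the red scan window (50 x 30 mm) on the scanner's underside; same point and axes as the scanner's origin.
- cradle: Fixed grey open cradle, 76 (x) x 56 (y) x 16 (z) mm, walls 4 mm, floor 4 mm thick, on which the scanner stands with about 4 mm play. Origin: centre of its underside.
- rack: Fixed dark steel rack with upright purple, blue and white envelopes between the cradle and the tray: 240 (x) x 60 (y) mm, 100 mm high at the most. Origin: centre of its underside. An obstacle to lift the scanner over.
- tray: Fixed yellow open tray 260 (x) x 160 (y) x 70 (z) mm, walls and floor 5 mm, a cross wall at its middle (x = 0) as high as the rim making two compartments, one carton in each. Origin: centre of its underside.
- carton_red: Loose brown carton with a RED tape band round each end, 110 (x) x 76 (y) x 30 (z) mm, 300 g, lying flat on the floor of one compartment of the tray (its top 35 mm above the desk, about 35 mm below the rim). Origin: centre of its underside.
- carton_red_label (a point): Centre of the white label with black bars on top of the red-taped carton: 70 mm along x, 40 mm along y; z points up. The place to hover over.
- carton_blue: The other carton, with BLUE tape bands, same size and label, in the other compartment. Not the target; leave alone.
- tape: Loose red tape roll lying flat, 90 mm across, 45 mm high. Bystander. Origin: centre of its underside.
- pencup: Loose black pen cup, 68 mm across, 90 mm high, its pens reach 145 mm. Bystander. Origin: centre of its underside.
- clipbowl: Loose glass bowl, 84 mm across, 45 mm high. Bystander. Origin: centre of its underside.
Things that resemble listed ones, but are neither listed nor needed, are in the scene too. Leave any purple look-alike of the carton_red alone.

How it is judged:
By the outcome, as a careful person would: the job done as asked, in the order asked, and still so for the second after the job is handed in, while the arm keeps its last pose, push and grip.
It also fails if it takes over 54 s, if anything falls off the work surface, if the arm or the gripper's body presses on something with over 40 N, if the wrist force passes 120 N, or if a joint passes its speed limit or range.

## Working session

There is one attempt and no reset: what is moved stays moved. The work goes in short steps, Python scripts to look and compute and a shell command to move; the robot and the scene stay as the last step left them, time stands still between calls to the robot, and variables do not carry over. Pictures are saved under pics/ and viewed, at most 11 in all, crops included, and the job is handed in when it is done.

```bash
mkdir -p pics; ls
python3 - <<'E'
from station import *
import cv2
for n in ["scene","top"]:
    im=snapshot(n); cv2.imwrite(f"pics/{n}0.png",im[:,:,::-1])
    c=get_calibration(n); print(n,c["fx"],c["cx"],c["cy"]); print(c["world_to_cam"])
s=sense(); print(s["t"],s["tcp_pos"],s["tool_rot"],s["force"])
E
```

```text
pics
scene 519.3409006274483 318.64966058821557 191.1213624495151
[[-0.4919777   0.8705064   0.01328743  0.23777727]
 [ 0.74555867  0.42914473 -0.50987947 -0.43942394]
 [-0.44955557 -0.24094278 -0.86014323  1.62172818]
 [ 0.          0.          0.          1.        ]]
top 421.367734738708 318.53605303167296 203.10629129197594
[[-0.01342727 -0.99953326  0.02744031  0.05487768]
 [-0.99854911  0.01197273 -0.05250081  0.56632209]
 [ 0.05214777 -0.02810544 -0.99824381  1.09095207]
 [ 0.          0.          0.          1.        ]]
0.1 [0.25510334 0.57023411 0.40384199] [ 2.08842911e-01  9.77948717e-01 -8.98632249e-04 -3.71030580e-04] [-1.21680503 -0.29898228  0.30382176]
```

View pics/top0.png

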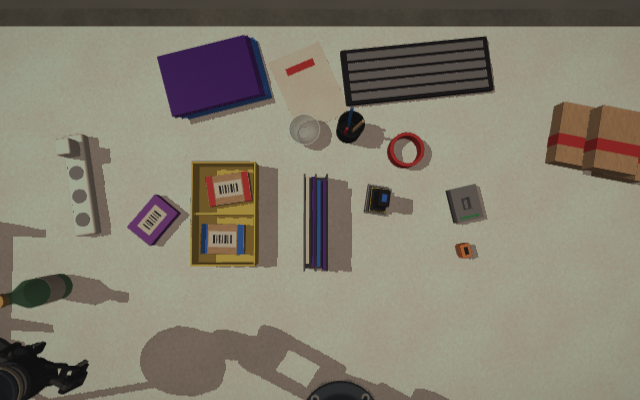

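View pics/scene0.png

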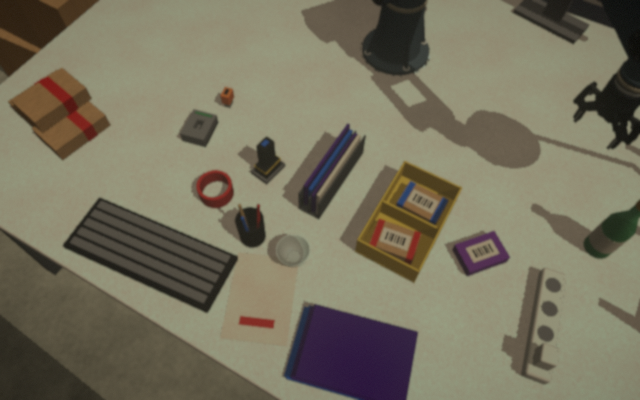

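The red-taped carton in the tray is at top (230,188). The blue one is at (222,239), the purple look-alike at (152,219), and the larger parcels with red ribbon at (595,140). The target is the one at (230,188): it lies in the tray with a red band at each end. The receiver is at (464,250), the dock at (465,203) and the scanner at (378,199). I'll measure them and confirm with one crop.

```bash
cat > h.py <<'E'
from station import *
import cv2, numpy as np
def ray(c,uv,z):
    M=np.array(c["world_to_cam"]);R,t=M[:3,:3],M[:3,3]
    o=-R.T@t; d=R.T@np.array([(uv[0]-c["cx"])/c["fx"],(uv[1]-c["cy"])/c["fy"],1])
    return (o+d*(z-o[2])/d[2])
def proj(c,p):
    M=np.array(c["world_to_cam"]);q=M[:3,:3]@np.array(p)+M[:3,3]
    return np.array([c["fx"]*q[0]/q[2]+c["cx"],c["fy"]*q[1]/q[2]+c["cy"]])
def blob(im,lo,hi,box=None):
    """largest HSV blob -> contour"""
    m=cv2.inRange(cv2.cvtColor(im,cv2.COLOR_RGB2HSV),np.array(lo),np.array(hi))
    if box:
        k=np.zeros_like(m);x0,y0,x1,y1=box;k[y0:y1,x0:x1]=1;m=m*k
    cs=cv2.findContours(m,cv2.RETR_EXTERNAL,cv2.CHAIN_APPROX_NONE)[0]
    return max(cs,key=cv2.contourArea)
def rect(c,cnt,z):
    """contour cast on plane z -> centre, sizes, yaw(deg) of long side in (-90,90]"""
    P=np.array([ray(c,p[0],z)[:2] for p in cnt],np.float32)*1000
    (cx,cy),(w,h),_=r=cv2.minAreaRect(P)
    b=cv2.boxPoints(r);e=max(b[1]-b[0],b[2]-b[1],key=np.linalg.norm)
    a=(np.degrees(np.arctan2(e[1],e[0]))+90)%180-90
    return np.round([cx,cy,max(w,h),min(w,h),a],1)
E
python3 - <<'E'
from h import *
im=cv2.imread("pics/top0.png")[:,:,::-1].copy(); c=get_calibration("top")
print("cam",-np.array(c["world_to_cam"])[:3,:3].T@np.array(c["world_to_cam"])[:3,3])
hsv=cv2.cvtColor(im,cv2.COLOR_RGB2HSV)
for n,p in dict(label=(243,178),orange=(464,251),dock=(455,195),green=(468,219),btn=(380,199),scan=(372,199),desk=(430,280)).items(): print(n,hsv[p[1],p[0]])
print("recv",rect(c,blob(im,(5,130,60),(20,255,255),(440,230,490,270)),.054))
print("green",rect(c,blob(im,(60,80,40),(90,255,255),(440,180,490,230)),.035))
print("label",rect(c,blob(im,(0,0,110),(179,70,255),(210,170,250,206)),.035))
print("blue btn",rect(c,blob(im,(95,120,30),(125,255,255),(360,180,400,220)),.115))
for n,u,z in [("dock",(465,204),.035),("slot",(466,203),.035),("scan",(378,199),.115),("rack a",(316,176),.1),("rack b",(316,270),.1),("trayc",(224,214),.07)]: print(n,ray(c,u,z).round(3))
a=cv2.resize(im[150:275,120:270],None,fx=3.2,fy=3.2,interpolation=2); b=cv2.resize(im[170:270,350:500],None,fx=4,fy=4)[:, :320*2][:a.shape[0]]
b2=cv2.resize(im[175:265,440:490],None,fx=5.5,fy=4.44)[:400,:300]
cv2.imwrite("pics/crop1.png",np.hstack([a[:400],cv2.resize(im[175:275,440:500],(240,400)) ])[:,:,::-1])
E
```

```text
cam [0.50934656 0.07873333 1.11726265]
label [  1 183 145]
orange [ 12 163 108]
dock [15 34 89]
green [14 37 90]
btn [15 38 27]
scan [15 18 28]
desk [ 29  35 161]
recv [ 440.5 -317.7   37.8   34.9   12.5]
green [ 527.7 -343.1   45.9    4.4  -76.9]
label [606.5 280.   68.4  37.9 -82. ]
blue btn [ 573.3 -106.5   16.9    9.6   -1.2]
dock [ 0.559 -0.332  0.035]
slot [ 0.562 -0.335  0.035]
scan [ 0.57  -0.092  0.115]
rack a [0.628 0.055 0.1  ]
rack b [0.402 0.058 0.1  ]
trayc [0.54  0.283 0.07 ]
```

View pics/crop1.png

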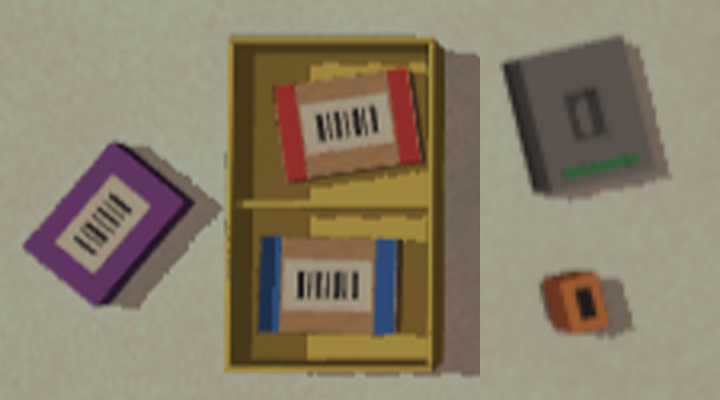

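The crop confirms the target: red bands and white label in the tray's upper compartment, at crop (350,125). The blue carton and the purple look-alike are separate. In the crop's right-hand part, the slot is at about (588,113) and the receiver at (575,302). Next I'll move over the receiver.

```bash
python3 -m jog '{"linear":[[35,-60,0],[35,-60,0],[30,-60,0],[25,-60,0],[20,-60,0],[15,-60,0],[10,-60,0],[0,-60,0],[0,-60,0],[0,-60,0],[0,-60,0],[0,-60,0]],"turn":[0,0,0,0,0,1,1,1,1,1,0,0]}' 1 40 && python3 -m jog '{"linear":[[0,-60,0],[0,-60,0],[0,-50,0],[0,0,0],[0,0,0]],"turn":[0,0,0,0,0]}'
python3 - <<'E'
from h import *
s=sense();c=get_calibration("wrist"); im=snapshot("wrist"); cv2.imwrite("pics/w1.png",im[:,:,::-1])
print(s["t"],s["tcp_pos"],s["tool_rot"],s["force"]);M=np.array(c["world_to_cam"]);print(M,-M[:3,:3].T@M[:3,3])
E
```

```text
t: 1.6
tcp_pos: [0.4146, -0.1323, 0.4047]
tool_rot: [-0.008, 1.0, 0.0, 0.0]
force: [1.0, 0.8, -0.4]
finger_gap: 1.0
gripper_force: 0.0
t: 2.22
tcp_pos: [0.4146, -0.2999, 0.4041]
tool_rot: [-0.007, 1.0, 0.001, -0.001]
force: [-0.4, 0.7, -0.5]
finger_gap: 0.998
gripper_force: 0.0
2.225 [ 0.41457521 -0.29985394  0.40411067] [-7.49332524e-03  9.99971172e-01  1.02374555e-03 -6.76286746e-04] [-0.38828721  0.71993075 -0.45712463]
[[-1.53546712e-02  9.99881613e-01  9.96603862e-04  3.06554871e-01]
 [ 9.52605491e-01  1.43258011e-02  3.03870942e-01 -4.28270891e-01]
 [ 3.03820691e-01  5.61520871e-03 -9.52712684e-01  2.55448130e-01]
 [ 0.00000000e+00  0.00000000e+00  0.00000000e+00  1.00000000e+00]] [ 0.33506982 -0.30181765  0.37320224]
```

View pics/w1.png

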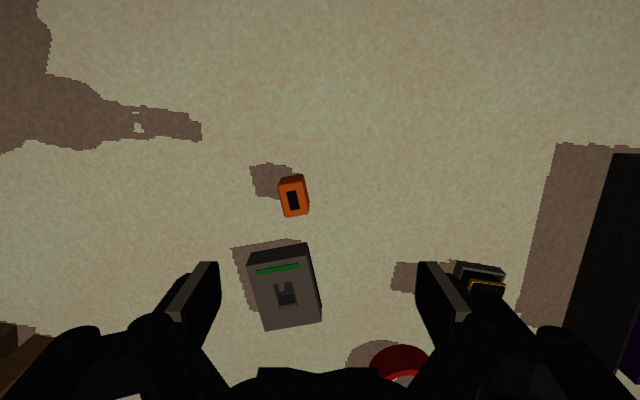

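The wrist view shows the receiver at (294,196) and the dock with its slot at (285,294) and green bar at (278,270). I'll measure both.

Run:
```python
from h import *
im=cv2.imread("pics/w1.png")[:,:,::-1].copy(); c=get_calibration("wrist")
hsv=cv2.cvtColor(im,cv2.COLOR_RGB2HSV)
print(hsv[180:222:3,298,2],hsv[196,276:314:2].tolist())
print("dock col",hsv[240:340:4,300,:].tolist())
print("slot row",hsv[294,262:312:2,2])
print("slot col",hsv[276:312:2,285,2])
for lo in (110,130,150,170):
    try: print("recv",lo,rect(c,blob(im,(3,120,lo),(22,255,255),(260,160,330,230)),.054))
    except Exception as e: print(e)
print("green",rect(c,blob(im,(50,80,30),(95,255,255),(240,250,330,340)),.035))
```

```text
[ 63 146 143 144 145 147 131  80   7   5 150 145 146 145] [[15, 85, 93], [16, 80, 92], [8, 237, 114], [11, 230, 145], [11, 230, 145], [11, 229, 110], [90, 128, 4], [30, 28, 9], [165, 46, 11], [8, 85, 12], [105, 255, 4], [11, 227, 147], [11, 230, 144], [11, 228, 144], [10, 231, 148], [9, 238, 88], [15, 121, 118], [24, 58, 146], [25, 60, 145]]
dock col [[13, 96, 88], [15, 51, 20], [15, 67, 23], [24, 61, 21], [14, 57, 49], [16, 67, 65], [11, 65, 67], [14, 66, 66], [13, 62, 66], [15, 63, 65], [18, 68, 64], [16, 61, 63], [15, 65, 63], [17, 66, 62], [14, 61, 63], [13, 64, 64], [14, 67, 65], [17, 64, 64], [15, 64, 64], [17, 72, 64], [16, 61, 63], [13, 67, 61], [21, 65, 142], [21, 69, 141], [25, 58, 140]]
slot row [64 64 66 65 64 65 64 36 36 29 34 32 32 32 28 22 33 66 64 64 65 66 64 65
 64]
slot col [64 65 66 54 33 33 32 32 33 33 21 24 22 25 25 60 65 63]
recv 110 [ 437.7 -323.9   34.7   24.9   11.8]
recv 130 [ 437.8 -323.6   34.4   23.4   12.5]
recv 150 [ 449.8 -325.6    1.     0.   -89.1]
max() iterable argument is empty
green [ 526.1 -344.    50.5    7.2  -77.6]
```

```bash
cat >> h.py <<'E'
from scipy.spatial.transform import Rotation as Ro
def gp(s=None):
    s=s or sense();R=Ro.from_quat(s["tool_rot"]).as_matrix()
    return (np.array(s["tcp_pos"])+.155*R[:,2])*1000, np.degrees(np.arctan2(R[1,1],R[0,1]))
E
python3 - <<'E'
from h import *
im=cv2.imread("pics/w1.png")[:,:,::-1].copy(); c=get_calibration("wrist")
k=blob(im,(0,0,0),(179,255,50),(262,279,308,312))
print("slot",rect(c,k,.035),cv2.boundingRect(k))
k=blob(im,(0,0,54),(60,110,80),(235,240,330,340));print("docktop",rect(c,k,.035))
print(gp())
E
```

```text
slot [ 559.7 -335.1   32.8   21.7   12.8] (273, 281, 25, 26)
docktop [ 556.9 -335.6   94.4   72.7   12.6]
(array([ 414.44794378, -298.9272921 ,  249.21460653]), np.float64(90.91991059532722))
```

```bash
python3 -m jog '{"linear":[[12,-12,-30],[11.3,-12.9,-40],[0,0,-40],[0,0,-30],[0,0,-20],[0,0,0],[0,0,0]],"turn":[1,1,0.3,0,0,0,0]}'
python3 - <<'E'
from h import *
print(gp()); c=get_calibration("wrist"); im=snapshot("wrist")
cv2.imwrite("pics/w2.png",im[:,:,::-1])
print("recv",rect(c,blob(im,(3,120,110),(22,255,255)),.054), [proj(c,p).round() for p in [(.438,-.324,.054),(.56,-.335,.035)]])
E
```

```text
t: 3.15
tcp_pos: [0.4388, -0.3246, 0.2455]
tool_rot: [-0.109, 0.994, -0.0, 0.0]
force: [-1.0, 0.7, 0.0]
finger_gap: 0.998
gripper_force: 0.0
(array([ 438.86181256, -324.69378515,   90.54884551]), np.float64(102.46674183588625))
recv [ 439.7 -323.9   28.5   24.4   12.6] [array([321., 249.]), array([266., 391.])]
```

```bash
python3 -m jog '{"linear":[[-0.5,0.7,-20],[0,0,-18],[0,0,-10],[0,0,0]],"turn":[0,0,0,0]}' && python3 -m jog '{"linear":[[0,0,0],[0,0,0],[0,0,0],[0,0,0],[0,0,0],[0,0,0]],"turn":[0,0,0,0,0,0]}' 0 40 && python3 -m jog '{"linear":[[0,0,20],[0,0,40],[0,0,50],[0,0,0],[0,0,0]],"turn":[0,0,0,0,0]}'
python3 - <<'E'
from h import *
print(gp()); c=get_calibration("wrist"); im=snapshot("wrist")
cv2.imwrite("pics/w3.png",im[:,:,::-1]); print([proj(c,p).round() for p in [(.438,-.324,.1),(.56,-.335,.035)]])
E
```

```text
t: 3.7
tcp_pos: [0.4379, -0.3245, 0.1968]
tool_rot: [-0.108, 0.994, 0.0, -0.0]
force: [-0.2, -0.6, 0.7]
finger_gap: 0.997
gripper_force: 0.0
t: 4.45
tcp_pos: [0.4379, -0.3247, 0.1972]
tool_rot: [-0.108, 0.994, -0.0, 0.0]
force: [-0.3, 0.6, 5.5]
finger_gap: 0.301
gripper_force: 39.8
t: 5.08
tcp_pos: [0.4374, -0.3242, 0.3061]
tool_rot: [-0.108, 0.994, 0.001, -0.0]
force: [-0.1, 0.9, -0.9]
finger_gap: 0.298
gripper_force: 39.4
(array([ 437.29309527, -324.00924839,  151.08630591]), np.float64(102.38761359716494))
[array([319., 240.]), array([275., 333.])]
```

View pics/w3.png

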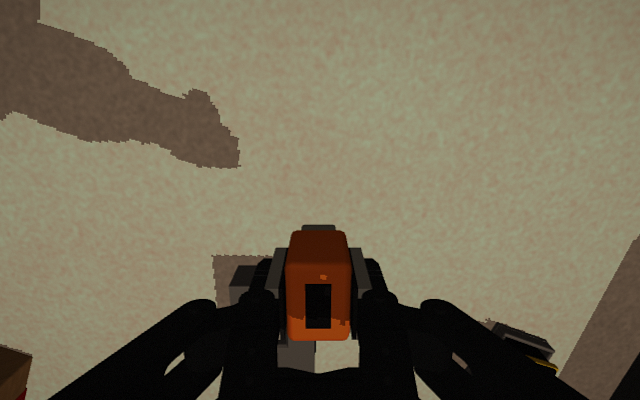

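The receiver is held straight between the pads at (318,285). I'll take a second look at the slot from above, with the receiver out of the line of sight.

```bash
python3 -m jog '{"linear":[[40,-5,20],[50,-6,20],[20,0,0],[0,0,0],[0,0,0]],"turn":[0,0,0,0,0]}'
python3 - <<'E'
from h import *
print(gp()); c=get_calibration("wrist"); im=snapshot("wrist")
u=proj(c,(.5597,-.3352,.035)).astype(int);print(u)
k=cv2.resize(im[u[1]-75:u[1]+75,u[0]-75:u[0]+75],None,fx=4,fy=4,interpolation=2)
cv2.imwrite("pics/w4f.png",im[:,:,::-1]);cv2.imwrite("pics/w4.png",k[:,:,::-1])
b=(u[0]-34,u[1]-28,u[0]+34,u[1]+28)
for v in (40,50): 
  q=blob(im,(0,0,0),(179,255,v),b);print("slot",rect(c,q,.035),cv2.boundingRect(q))
g=blob(im,(50,80,30),(95,255,255));print("green",rect(c,g,.035))
E
```

```text
t: 5.75
tcp_pos: [0.5466, -0.3351, 0.3446]
tool_rot: [-0.108, 0.994, 0.002, -0.002]
force: [-0.8, 1.0, -0.5]
finger_gap: 0.302
gripper_force: 39.4
(array([ 545.94423953, -334.55695542,  189.58936885]), np.float64(102.38378826332989))
[313 203]
slot [ 558.9 -336.7   26.6   20.3   12.3] (301, 188, 24, 30)
slot [ 559.3 -336.2   29.4   21.2   12.4] (301, 187, 25, 33)
green [ 525.2 -344.8   49.7    6.   -77.6]
```

View pics/w4.png

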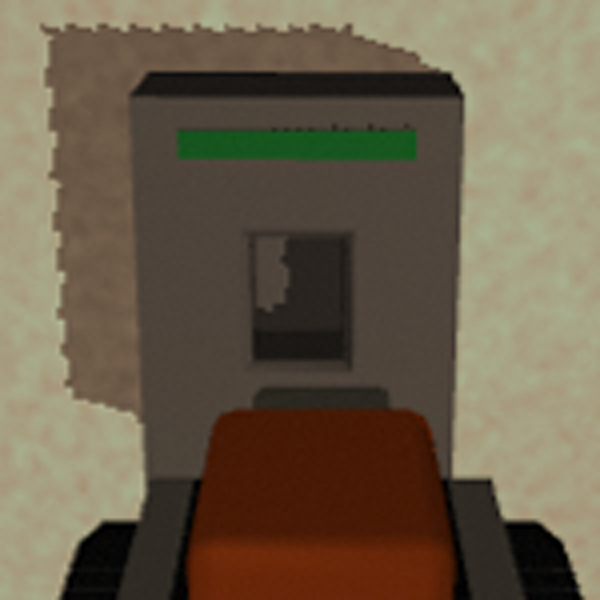

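The slot mouth is clear: its centre in the crop is (300,300), i.e. pixel (313,203), just where predicted. The tongue's lower front edge runs from crop (253,388) to (390,388). I'll work out the in-hand offset and the remaining shift.

Run:
```python
from h import *
c=get_calibration("wrist"); g,yaw=gp()
f=lambda x,y:(238+(x-1.5)/4,128+(y-1.5)/4)
a,b=[ray(c,f(*p),(g[2]-42)/1000)*1000 for p in [(253,388),(390,388)]]
m=(a+b)/2; t=np.radians(yaw-90); ex=np.array([np.cos(t),np.sin(t)])
rc=m[:2]+13*ex; print("tongue width",np.linalg.norm(a-b),"tongue yaw",np.degrees(np.arctan2(*(a-b)[1::-1])),"tongue c",rc,"offset",rc-g[:2])
s=ray(c,f(300.5,300.5),.035)*1000; print("slot",s)
P=[ray(c,f(*p),.035)*1000 for p in [(247,232),(354,232),(354,369),(247,369)]]
d=(P[2]+P[3]-P[0]-P[1]);print("slot yaw",np.degrees(np.arctan2(d[1],d[0])),np.linalg.norm(d)/2)
print(gp())
```

```text
tongue width 18.164104288376 tongue yaw -77.66723976653915 tongue c [ 546.54593001 -335.13946487] offset [ 0.59066402 -0.30198206]
slot [ 559.08706572 -336.735868     35.        ]
slot yaw 12.125763180164011 31.464338378123625
(array([ 545.95526599, -334.83748281,  190.04615413]), np.float64(102.35940792383809))
```

```bash
python3 -m jog '{"linear":[[13,-1.3,-30],[0,0,-40],[0,0,-25],[0,0,-8],[0,0,0],[0,0,0]],"turn":[0,0,0,0,0,0]}'
python3 - <<'E'
from h import *
print(gp()); c=get_calibration("wrist"); im=snapshot("wrist")
u=proj(c,(.559,-.336,.035)).astype(int);print(u)
cv2.imwrite("pics/w5f.png",im[:,:,::-1])
k=cv2.resize(im[u[1]-110:u[1]+40,u[0]-75:u[0]+75],None,fx=4,fy=4,interpolation=2);cv2.imwrite("pics/w5.png",k[:,:,::-1])
E
```

```text
t: 6.55
tcp_pos: [0.561, -0.3373, 0.2451]
tool_rot: [-0.108, 0.994, -0.001, 0.001]
force: [0.1, 0.4, 0.2]
finger_gap: 0.301
gripper_force: 39.4
(array([ 561.27993569, -337.57144364,   90.06602838]), np.float64(102.37412660018549))
[322 232]
```

View pics/w5.png

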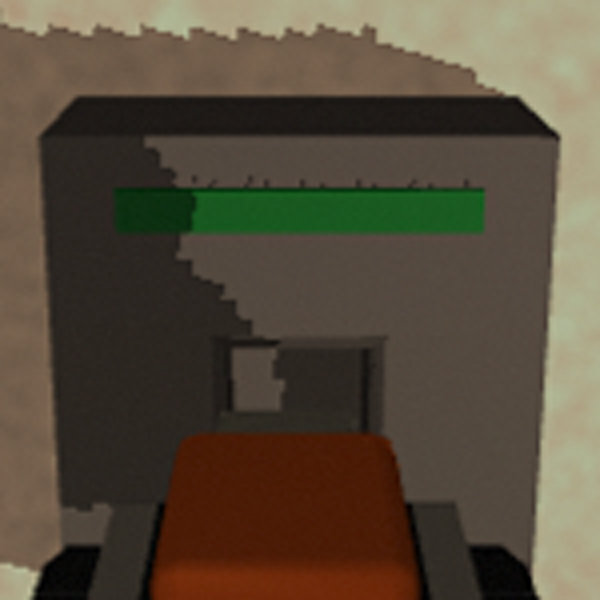

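Run:
```python
from h import *
c=get_calibration("wrist"); g,yaw=gp(); print(g,yaw)
u=(322,232); f=lambda x,y:(u[0]-75+(x-1.5)/4,u[1]-110+(y-1.5)/4)
t=np.radians(12.4); ex=np.array([np.cos(t),np.sin(t)]); ey=np.array([-ex[1],ex[0]])
loc=lambda p:np.round([p[:2]@ex,p[:2]@ey],1)
zt=(g[2]-42)/1000
for n,p,z in [("mouthL",(213,337),.035),("mouthR",(387,337),.035),("tongue c",(291,412),zt),("topL",(40,137),.035),("topR",(558,137),.035)]:
    print(n,loc(ray(c,f(*p),z)*1000))
print("gp",loc(g))
im=cv2.imread("pics/w5f.png")[:,:,::-1]
r=u[1]-110+418//4
print(r,cv2.cvtColor(np.ascontiguousarray(im),cv2.COLOR_RGB2GRAY)[r-3:r+2,295:350].tolist())
```

```text
[ 561.37835468 -337.59240746   90.18524488] 102.38000914868158
mouthL [ 457.5 -461.1]
mouthR [ 457.5 -436.7]
tongue c [ 463.5 -450.2]
topL [ 429.2 -483.9]
topR [ 429.2 -414.4]
gp [ 475.8 -450.3]
226 [[39, 38, 39, 40, 41, 33, 28, 30, 28, 17, 46, 69, 73, 72, 73, 71, 73, 73, 73, 73, 73, 76, 50, 38, 39, 40, 39, 40, 39, 40, 39, 37, 40, 40, 40, 39, 37, 39, 40, 39, 41, 41, 27, 20, 38, 43, 44, 51, 70, 75, 74, 74, 73, 74, 74], [38, 39, 39, 39, 40, 34, 28, 35, 32, 24, 42, 58, 60, 62, 61, 61, 61, 60, 60, 60, 62, 62, 48, 40, 41, 41, 41, 40, 40, 39, 42, 41, 40, 40, 41, 38, 39, 39, 42, 41, 39, 39, 26, 18, 38, 42, 45, 54, 69, 74, 75, 75, 73, 74, 74], [41, 37, 39, 40, 40, 35, 30, 47, 45, 41, 41, 40, 39, 37, 39, 40, 40, 40, 42, 41, 41, 41, 42, 43, 42, 43, 42, 44, 42, 43, 42, 43, 42, 41, 41, 43, 43, 43, 43, 43, 40, 40, 27, 19, 36, 44, 47, 51, 70, 74, 72, 75, 74, 73, 74], [40, 37, 40, 39, 38, 34, 34, 40, 41, 40, 44, 39, 42, 42, 42, 44, 42, 42, 43, 43, 43, 42, 42, 43, 39, 41, 41, 42, 41, 40, 42, 42, 42, 42, 42, 41, 41, 42, 44, 42, 43, 41, 24, 20, 39, 43, 43, 53, 70, 74, 75, 73, 74, 74, 75], [39, 40, 40, 39, 39, 34, 36, 39, 41, 42, 44, 43, 43, 44, 44, 43, 43, 44, 41, 43, 41, 43, 40, 42, 41, 42, 42, 43, 42, 41, 42, 43, 40, 41, 41, 43, 42, 40, 41, 43, 49, 45, 26, 17, 38, 44, 44, 52, 70, 75, 74, 74, 73, 75, 73]]
```

```bash
python3 -m jog '{"linear":[[-2.5,0.9,0],[0,0,0],[0,0,-8],[0,0,-5],[0,0,-3],[0,0,0]],"turn":[0,0,0,0,0,0]}' && python3 -c "
from h import *
print(gp())"
```

```text
t: 7.35
tcp_pos: [0.5582, -0.3359, 0.2271]
tool_rot: [-0.108, 0.994, 0.0, -0.0]
force: [-0.2, 0.2, -0.5]
finger_gap: 0.298
gripper_force: 39.4
(array([ 558.10709105, -335.81163829,   72.10715688]), np.float64(102.39082651622853))
```

```bash
python3 -m jog '{"linear":[[0,0,-4],[0,0,-4],[0,0,-3],[0,0,-1],[0,0,0]],"turn":[0,0,0,0,0]}'
```

```text
t: 7.98
tcp_pos: [0.5583, -0.336, 0.2156]
tool_rot: [-0.108, 0.994, 0.0, -0.0]
force: [-0.8, -0.3, 0.2]
finger_gap: 0.295
gripper_force: 39.4
```

```bash
python3 -m jog '{"linear":[[0,0,-1],[0,0,-1],[0,0,-0.7],[0,0,0]],"turn":[0,0,0,0]}'
```

```text
t: 8.48
tcp_pos: [0.5584, -0.336, 0.2142]
tool_rot: [-0.108, 0.994, -0.0, 0.0]
force: [-1.5, 0.0, 5.2]
finger_gap: 0.297
gripper_force: 40.3
```

```bash
python3 -m jog '{"linear":[[0,0,-1],[0,0,-0.5],[0,0,0]],"turn":[0,0,0]}' && python3 -m jog '{"linear":[[0,0,0],[0,0,0],[0,0,0],[0,0,0],[0,0,10],[0,0,40],[0,0,50]],"turn":[0,0,0,0,0,0,0]}' 1 && python3 -m jog '{"linear":[[-8,0,50],[-8,50,40],[0,60,0],[0,60,0],[0,60,0],[0,0,0],[0,0,0]],"turn":[0,0,0,0,0,0,0]}'
python3 - <<'E'
from h import *
print(gp()); c=get_calibration("wrist"); im=snapshot("wrist")
cv2.imwrite("pics/w6.png",im[:,:,::-1])
im=snapshot("top"); cv2.imwrite("pics/top6.png",im[:,:,::-1]);ct=get_calibration("top")
print("recv seen from top",rect(ct,blob(im,(5,130,60),(20,255,255)),.071))
E
```

```text
t: 8.85
tcp_pos: [0.5583, -0.336, 0.2141]
tool_rot: [-0.108, 0.994, -0.0, 0.0]
force: [-3.6, 2.6, 12.9]
finger_gap: 0.296
gripper_force: 41.4
t: 9.72
tcp_pos: [0.558, -0.3358, 0.3119]
tool_rot: [-0.108, 0.994, 0.001, -0.001]
force: [0.2, -0.2, -0.3]
finger_gap: 1.003
gripper_force: 0.0
t: 10.6
tcp_pos: [0.5428, -0.1076, 0.401]
tool_rot: [-0.108, 0.994, -0.001, 0.001]
force: [0.4, -0.9, 0.3]
finger_gap: 0.997
gripper_force: 0.0
(array([ 543.02240414, -107.83635696,  245.95752924]), np.float64(102.44783143463242))
recv seen from top [543.  287.3 247.2 151.2  -0.6]
```

View pics/w6.png

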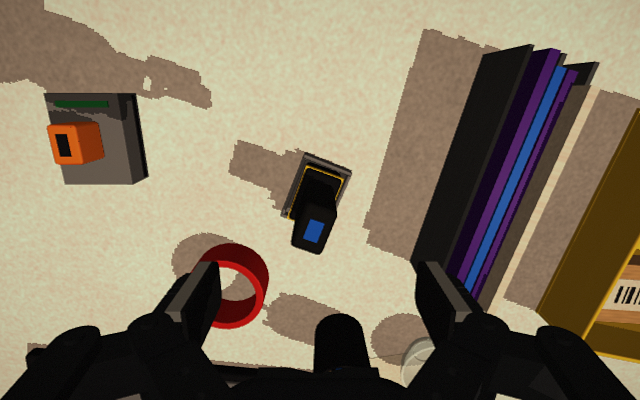

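The receiver sits in the dock at (75,145) with no tongue showing. The scanner's blue button is at (314,231), its cradle is around (318,185), and its long side leans from upper right to lower left.

Run:
```python
from h import *
im=cv2.imread("pics/w6.png")[:,:,::-1].copy(); c=get_calibration("wrist"); print(gp())
hsv=cv2.cvtColor(im,cv2.COLOR_RGB2HSV)
k=blob(im,(100,120,80),(125,255,255),(290,205,340,260));r=rect(c,k,.115);print("btn",r,cv2.minAreaRect(k))
print("col thru",hsv[190:260:3,300,2],"row",hsv[231,284:344:2,2],hsv[249,284:344:2,2])
for v in (14,18,22,26,30):
    m=((hsv[:,:,2]>=v)&(hsv[:,:,2]<70)|((hsv[:,:,0]>100)&(hsv[:,:,0]<125)&(hsv[:,:,1]>100))).astype(np.uint8)
    m[:205]=0;m[262:]=0;m[:,:285]=0;m[:,345:]=0
    cs=max(cv2.findContours(m,0,1)[0],key=cv2.contourArea);print(v,rect(c,cs,.115))
o=blob(im,(18,120,60),(35,255,255),(270,140,365,230));print("yellow",rect(c,o,.02))
```

```text
(array([ 542.97188592, -108.98792042,  245.5881735 ]), np.float64(102.30756632860454))
btn [ 572.4 -107.4   18.5   12.3   -8.5] ((313.22412109375, 230.6896514892578), (15.0413236618042, 21.540660858154297), 21.801410675048828)
col thru [  9  11   8   9  10   9  10   8   4   9  13  15  14  19  19  18  18  22
  21   9 218 212 212 212] row [211 211 211 214 120   1  12  15  20  21  19 143 146 145 144 145 145 144
 152  19  21  21  16  66 217 212 211 212 213 212] [211 212 211 213 213 212 215 220 183  77  36  11  18  18  21  21  20  21
  19  15 210 213 211 212 212 211 212 212 211 212]
14 [ 570.7 -107.3   40.3   26.5   -8.1]
18 [ 571.2 -107.    39.4   23.2   -7.4]
22 [ 572.1 -107.5   20.3   15.9   -3.9]
26 [ 572.1 -107.2   19.5   13.2   -8.5]
30 [ 572.1 -107.2   19.5   13.2   -8.5]
yellow [ 564.  -105.1   44.4   43.4   82.5]
```

```bash
python3 -m jog '{"linear":[[14,0.5,0],[14,0.5,-20],[0,0,-20],[0,0,-20],[0,0,-30],[0,0,0],[0,0,0]],"turn":[-1,-1,-1,-1,-0.1,0,0]}'
python3 - <<'E'
from h import *
print(np.mean([gp()[0] for _ in range(5)],0),gp()[1]); c=get_calibration("wrist"); im=snapshot("wrist")
k=blob(im,(100,120,80),(125,255,255),(250,150,390,390));r=rect(c,k,.115);print("btn",r,cv2.minAreaRect(k))
cv2.imwrite("pics/w7.png",im[:,:,::-1])
E
```

```text
t: 11.58
tcp_pos: [0.571, -0.1078, 0.3109]
tool_rot: [0.071, 0.997, -0.0, 0.001]
force: [0.5, 0.1, 0.4]
finger_gap: 1.001
gripper_force: 0.0
[ 571.19705096 -107.85722758  155.88381359] 81.80917123484421
btn [ 5.660e+02 -1.016e+02  8.000e-01  4.000e-01  3.480e+01] ((330.2500305175781, 235.75003051757812), (1.4142134189605713, 0.7071067094802856), 45.0)
```

```bash
python3 -m jog '{"linear":[[0,0.6,-20],[0,0,-25],[0,0,-20],[0,0,-7],[0,0,0]],"turn":[0,0,0,0,0]}' && python3 -m jog '{"linear":[[0,0,0],[0,0,0],[0,0,0],[0,0,0],[0,0,0],[0,0,0]],"turn":[0,0,0,0,0,0]}' 0 70 && python3 -m jog '{"linear":[[0,0,5],[0,0,10],[0,0,10],[0,0,0],[0,0,0]],"turn":[0,0,0,0,0]}' && python3 -c "
from h import *
print(gp());im=snapshot('scene');cv2.imwrite('pics/s8.png',im[:,:,::-1])"
```

```text
t: 12.25
tcp_pos: [0.5709, -0.1062, 0.2389]
tool_rot: [0.071, 0.997, -0.0, 0.0]
force: [-0.2, 0.2, -0.6]
finger_gap: 1.0
gripper_force: 0.0
t: 13.0
tcp_pos: [0.5707, -0.1059, 0.2388]
tool_rot: [0.071, 0.997, -0.0, 0.0]
force: [-0.8, 1.5, 5.6]
finger_gap: 0.32
gripper_force: 69.5
t: 13.62
tcp_pos: [0.5704, -0.1059, 0.2633]
tool_rot: [0.071, 0.997, -0.0, 0.0]
force: [-0.5, 0.2, -2.7]
finger_gap: 0.318
gripper_force: 68.8
(array([ 570.44764462, -105.93043132,  108.34502151]), np.float64(81.89055779595023))
```

```bash
python3 -m jog '{"linear":[[0,0,30],[0,0,45],[0,0,40],[0,0,15],[3,25,0],[4,30,0],[4,30,0],[4,30,0],[4,30,0],[4,30,0],[4,30,0],[4,30,0]],"turn":[0,0,0,0,0,-1,-1,-1,-1,-1,-1,-1]}' && python3 -m jog '{"linear":[[4,30,0],[0,30,0],[0,20,0],[0,15,0],[0,0,0],[0,0,0],[0,0,0],[0,0,0],[0,0,0],[0,0,0]],"turn":[-1,-1,-1,-1,-1,-1,-1,-0.8,0,0]}'
python3 - <<'E'
from h import *
print(np.mean([gp()[0] for _ in range(5)],0),gp()[1]); c=get_calibration("wrist"); im=snapshot("wrist")
cv2.imwrite("pics/w9.png",im[:,:,::-1]);u=proj(c,(.6065,.28,.035));print(u)
E
```

```text
t: 15.18
tcp_pos: [0.6011, 0.13, 0.3913]
tool_rot: [0.369, 0.93, -0.001, -0.002]
force: [-0.6, 0.4, -2.4]
finger_gap: 0.318
gripper_force: 69.4
t: 16.42
tcp_pos: [0.6054, 0.224, 0.3922]
tool_rot: [0.656, 0.754, -0.001, -0.001]
force: [0.4, 1.3, -1.9]
finger_gap: 0.321
gripper_force: 69.4
[605.04396519 223.90880343 237.16392075] 7.944937999957334
[329.45408283 115.67855218]
```

View pics/w9.png

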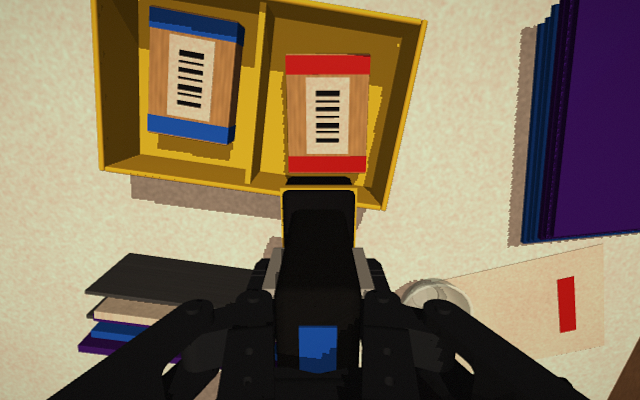

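The red-taped carton's label is at (327,115). The scanner is held upright, with the lower front of its head at about (318,184). I'll measure the label and the scanner's position in the hand.

Run:
```python
from h import *
im=cv2.imread("pics/w9.png")[:,:,::-1].copy(); c=get_calibration("wrist"); g,yaw=gp();print(g,yaw)
k=blob(im,(0,0,130),(179,95,255),(290,70,366,157));print("label",rect(c,k,.035),cv2.boundingRect(k))
hsv=cv2.cvtColor(im,cv2.COLOR_RGB2HSV)
print("wood/label",hsv[90,296:366:3].tolist())
for x in (300,320,340): print(x,hsv[170:196,x,2].tolist())
for y in (180,184,187,195): print(y,hsv[y,270:370:2,2].tolist())
```

```text
[605.20456213 223.93021447 237.45773585] 7.931991898963176
label [604.6 278.7  68.9  39.6 -82. ] (306, 78, 43, 76)
wood/label [[15, 165, 195], [15, 165, 176], [15, 164, 183], [15, 154, 191], [19, 76, 215], [20, 75, 215], [20, 73, 218], [17, 85, 153], [16, 87, 155], [15, 90, 156], [17, 88, 156], [17, 85, 156], [16, 89, 155], [18, 89, 155], [17, 84, 152], [21, 69, 217], [20, 73, 213], [21, 71, 215], [16, 163, 185], [15, 164, 188], [15, 166, 178], [15, 163, 183], [15, 164, 183], [14, 165, 176]]
300 [192, 191, 179, 125, 140, 134, 57, 9, 8, 7, 10, 8, 10, 9, 41, 123, 148, 158, 211, 213, 11, 14, 19, 16, 22, 18]
320 [190, 192, 183, 122, 140, 132, 57, 9, 9, 10, 10, 11, 8, 9, 41, 122, 148, 156, 212, 213, 9, 15, 18, 18, 20, 18]
340 [189, 190, 179, 114, 138, 132, 58, 5, 8, 9, 9, 10, 12, 8, 42, 121, 148, 159, 212, 212, 10, 14, 20, 20, 17, 19]
180 [148, 150, 148, 149, 149, 149, 150, 149, 152, 6, 9, 13, 13, 13, 9, 10, 11, 10, 11, 10, 10, 11, 11, 12, 10, 10, 11, 11, 7, 8, 10, 11, 11, 13, 13, 9, 9, 7, 10, 10, 48, 138, 134, 153, 218, 216, 216, 162, 135, 136]
184 [149, 149, 148, 150, 149, 150, 148, 153, 37, 40, 41, 41, 40, 41, 42, 41, 40, 42, 41, 41, 42, 42, 40, 41, 43, 41, 40, 40, 38, 41, 40, 40, 41, 41, 41, 42, 40, 39, 41, 42, 38, 111, 198, 213, 216, 218, 223, 131, 137, 136]
187 [150, 148, 149, 150, 148, 156, 157, 158, 157, 157, 157, 157, 158, 157, 158, 158, 158, 158, 158, 159, 159, 157, 157, 157, 158, 156, 157, 157, 157, 156, 158, 158, 157, 158, 157, 159, 157, 157, 158, 157, 158, 156, 157, 157, 147, 146, 148, 109, 68, 82]
195 [118, 137, 135, 165, 174, 216, 122, 13, 18, 20, 19, 18, 19, 19, 20, 18, 18, 19, 21, 22, 19, 20, 19, 20, 20, 18, 18, 19, 20, 19, 21, 20, 22, 19, 19, 19, 17, 19, 18, 19, 16, 14, 10, 223, 147, 149, 149, 148, 147, 150]
```

Run:
```python
from h import *
c=get_calibration("wrist"); g,yaw=gp()
t=np.radians(yaw+90); ex=np.array([np.cos(t),np.sin(t)]) # tool x (towards camera)
ey=np.array([-ex[1],ex[0]])
for n,(a,b,r,h) in dict(bottom=(286.5,351.5,176.7,0),).items():
    A,B=[ray(c,(u,r),(g[2]-80+h)/1000)*1000 for u in (a,b)]
    m=(A+B)[:2]/2; print(n,np.linalg.norm(A-B),"centre est",m-30*ex,"offs local",(m-30*ex-g[:2])@ex,(m-30*ex-g[:2])@ey)
im=cv2.imread("pics/w9.png")[:,:,::-1].copy()
k=blob(im,(100,120,80),(125,255,255),(280,310,350,385));print("btn",rect(c,k,(g[2]+35)/1000),cv2.boundingRect(k),"gp",g)
```

```text
bottom 40.482712834462326 centre est [604.87752585 220.50011998] offs local -3.352147062516874 0.7972521565123142
btn [604.  221.6  17.8  12.  -82. ] (299, 326, 38, 46) gp [605.20456213 223.93021447 237.45773585]
```

```bash
python3 -m jog '{"linear":[[0,20,0],[0,25,0],[0,12.5,0],[0,0,0],[0,0,-25],[0,0,-30],[0,0,-20],[0,0,0],[0,0,0]],"turn":[0,0,0,0,0,0,0,0,0]}'
python3 - <<'E'
from h import *
print(np.mean([gp()[0] for _ in range(5)],0),gp()[1]); c=get_calibration("wrist"); im=snapshot("wrist")
cv2.imwrite("pics/w10.png",im[:,:,::-1])
u=proj(c,(.6046,.2787,.035)).astype(int);print(u); cv2.imwrite("pics/w10c.png",cv2.resize(im[100:300,220:420],None,fx=3,fy=3,interpolation=2)[:,:,::-1])
E
```

```text
t: 17.6
tcp_pos: [0.6061, 0.2813, 0.3192]
tool_rot: [0.657, 0.754, 0.001, 0.001]
force: [0.2, -0.4, -1.8]
finger_gap: 0.318
gripper_force: 69.2
[606.30236352 281.36917048 164.16935288] 7.873617861212834
[316 197]
```

View pics/w10c.png

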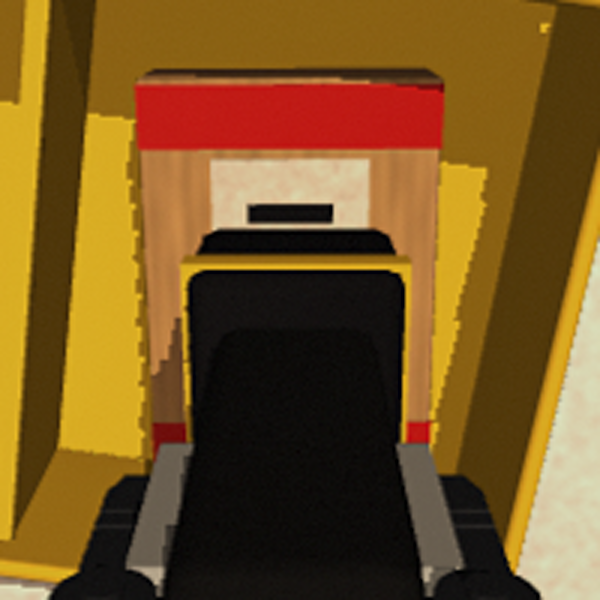

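The label's visible end is centred at crop (290,158) and the scanner's lower front edge at (298,230). The scanner is aligned with the label. I'll work out the remaining offset.

Run:
```python
from h import *
c=get_calibration("wrist"); g,yaw=gp(); print(g)
t=np.radians(98); ex=np.array([np.cos(t),np.sin(t)]); ey=np.array([-ex[1],ex[0]])
f=lambda x,y:(220+(x-1)/3,100+(y-1)/3)
q=lambda a,b,z:sum(ray(c,f(*p),z)[:2]*1000 for p in (a,b))/2
L=q((210,159),(370,159),.035)-35*ex; S=q((203,230),(393,230),(g[2]-80)/1000)-30*ex
# carton far end edge on top face
C=q((137,85),(443,85),.035)-55*ex
print("label",L,"carton",C,"scanner",S,"local d",(L-S)@ex,(L-S)@ey,"world d",L-S)
```

```text
[606.54637358 281.50805204 164.61740766]
label [604.72180184 279.26503175] carton [605.01597179 277.65939719] scanner [606.5678985  278.36386413] local d 1.1493245189336394 1.702712279935444 world d [-1.84609666  0.90116762]
```

```bash
python3 -m jog '{"linear":[[-1.6,0.5,0],[0,0,-15],[0,0,-15],[0,0,-9],[0,0,0],[0,0,0],[0,0,0],[0,0,0]],"turn":[0,0,0,0,0,0,0,0]}'
python3 - <<'E'
from h import *
print(np.mean([gp()[0] for _ in range(5)],0),gp()[1]); c=get_calibration("wrist"); im=snapshot("wrist")
print(proj(c,(.6047,.279,.035)))
cv2.imwrite("pics/w11c.png",cv2.resize(im[100:300,220:420],None,fx=3,fy=3,interpolation=2)[:,:,::-1])
cv2.imwrite("pics/s11.png",snapshot("scene")[:,:,::-1])
E
```

```text
t: 18.65
tcp_pos: [0.6041, 0.2821, 0.2798]
tool_rot: [0.657, 0.754, 0.0, 0.0]
force: [-0.0, -0.5, -3.0]
finger_gap: 0.318
gripper_force: 69.4
[604.23062687 282.13380329 124.77504186] 7.89240034213446
[319.79568251 216.00147865]
```

View pics/w11c.png

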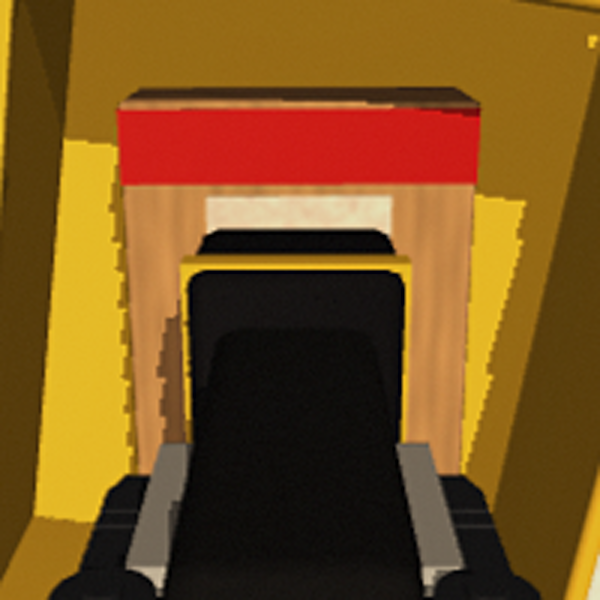

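The label end (206–391, row 196) and the scanner edge (203–393, row 230) share centre column 298, so it is well centred sideways. I'll check the long direction once more.

Run:
```python
from h import *
c=get_calibration("wrist"); g,yaw=gp()
t=np.radians(98); ex=np.array([np.cos(t),np.sin(t)]); ey=np.array([-ex[1],ex[0]])
f=lambda x,y:(220+(x-1)/3,100+(y-1)/3)
q=lambda a,b,z:sum(ray(c,f(*p),z)[:2]*1000 for p in (a,b))/2
L=q((206,196),(391,196),.035)-35*ex; C=q((118,108),(480,108),.035)-55*ex
S=q((203,230),(393,230),(g[2]-80)/1000)-30*ex
w=np.linalg.norm(ray(c,f(203,230),(g[2]-80)/1000)-ray(c,f(393,230),(g[2]-80)/1000))
print(L,C,S,"local",(L-S)@ex,(C-S)@ex,(L-S)@ey,w)
top=snapshot("top");im=cv2.imread("pics/top0.png")[:,:,::-1]
d=np.abs(top.astype(int)-im).max(2)[170:240,425:500]; print(sense()["force"],sense()["qd"].round(3))
```

```text
[604.09458868 279.06928136] [604.3826302  277.83582505] [603.96335502 278.91300692] local 0.13648939550768655 -1.12505063115245 -0.1517056997020666 0.03943335604120867
[ 0.77811419 -0.208929   -2.66417264] [-0.001  0.001  0.001 -0.001  0.001 -0.003]
```

Centred within about 1 mm, held still about 10 mm above the label. Handing in.

```bash
python3 -c "
from station import *
print(sign_off())"
```

```text
the job is handed in; nothing more can be done
None
```

The receiver is fully home in the dock and released, and the scanner is held upright and still about 1 cm above the red-taped carton's label, centred to about 1 mm and lined up with its long side; the job is handed in at about 19 s, with no verdict returned.

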